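Clamp the shuttle tube in its quick-release holder

ROBOT

A 6-joint arm with a two-finger parallel gripper is mounted at the origin on the work surface. World frame = base frame: x ahead of the robot, y to its left, z up, the work surface at z = 0. Lengths are in m, angles in rad, forces in N, time in s.
With the tool pointing down it reaches from about 0.35 to 0.775 m from the base axis. Payload 7.3 kg.
Tool frame: the origin (TCP) lies at the very end of the fingers, on their centre line; the grasp point (between the pads) lies 19 mm behind it; z points along the fingers, y is the direction in which the jaws open and shut (so a half turn about z gives the same grasp; the last joint's range is limited). The gripper opens to 92 mm and grips with 3 to 60 N. Pads are 19 mm wide; open, the fingers measure 130 mm over their backs; the gripper's body (75 mm by 190 mm) begins 47 mm behind the grasp point.
Start: joints at [1.135, 0.342, 1.524, -0, 1.275, -0.146], TCP at [0.15, 0.503, 0.227] pointing down, gripper open.
Joint ranges: [-2.53, 2.53], [-0.77, 2.02], [0.04, 2.7], [-1, 4.14], [0.28, 2.66], [-3.11, 3.11]. Speed limits (rad/s): [2.57, 2.57, 3.14, 3.14, 3.14, 3.14].

INTERFACE

Orientations are given as [roll, pitch, yaw] about the fixed x, y, z axes, in that order (R = Rz(yaw) Ry(pitch) Rx(roll)).
In Python, from cell import observe, read_camera, camera_info, hand_in gives the robot as it stands.
- The arm moves only by the tool jog_arm, never from a script. Its argument "rows" is one flat list of numbers, 5 for each row, row after row: the finger opening in mm, from 0 to 91.8, then the shift along the tool's x, y, z in mm, then the turn about the tool's z in degrees. In form: [gripper, tx, ty, tz, roll, gripper, tx, ty, tz, roll, ...]. A call has 1 to 20 rows; each row shifts and turns the commanded pose from where the row before left it, along the tool's axes as they then stand; what a row does not reach is not made up. A row lasts 1/10 s, in which the tool goes at most 50 mm and 8.59 degrees, less where a joint would pass 70% of its speed; a pose out of reach is approached as far as the arm can. A call with a gripper value outside its range is refused whole. The fingers move at their own pace and stop on an object; "grip_force" is the grip in N (left out, the last holds). Time passes only in rows, so rows that do not move let the fingers close. It gives the time, the measured TCP pose, the force and the opening at its end, in the units of the state.
- observe(): the state, without advancing time (a new reading comes with each control period).
- read_camera(name): name is "scene" or "top" or "wrist"; returns (picture, depth): 384x512x3 uint8, red, green, blue; 384x512 float32, m along the optical axis (not along the pixel's ray), 0 where there is no reading.
- camera_info(name): a dict with "fx", "fy", "cx", "cy" (pixels), "extrinsics" (4x4, takes a point from camera to world coordinates); the wrist camera has in their place "tool_from_camera" (4x4, takes a point from camera to tool coordinates, whose origin is the TCP and whose axes are the flange's). Camera axes: x right, y up, looking along -z (the intrinsics and any distortion apply to the point x, -y, -z); pixel columns grow to the right and rows downward; lengths in m; the calibration is good to about 2 mm. A picture is of the moment at which its call begins: read the wrist's pose just before it. camera_info takes no time and is no camera call.
- hand_in(): hands the job in, once; it reports no verdict.
The state is a dict: "time": time; "qpos": joint angles; "qvel": joint speeds; "joint_efforts": joint torques, N m; "tool_pos": TCP position; "tool_rot": TCP orientation; "contact_force": force on the tool from outside, world axes, zero at the start; "torque": the same for the moment, N m; "opening": finger opening in m.
Only numpy, scipy, OpenCV 4.12 (cv2) and the standard library are available. Lean on these libraries where they do the work, as an engineer would, in place of code of your own. Each camera call takes 0.05 s, during which the arm holds its last target. There are 200 camera calls.

TASK

The yellow shuttle tube lies loose in its quick-release holder on the locker shelf. With the red lever not yet closed, turn the black thumb nut at the opposite end clockwise (as seen facing the nut from its own end) until the lever meets firm resistance from about half-way through its swing, then swing the lever fully home and let go, so that the tube is held tight but not crushed. Leave the other things on the shelf where they are.

Things in the scene. Friction and masses are not known exactly. Their poses are not given: they have to be found in the camera images.
- holder: Quick-release tube holder, bolted down (base 130 x 200 mm). Origin: centre of its underside; y runs along the skewer from nut (-y) to lever (+y), x along the tube, z up. Tube: 66 mm across, 215 long, over the origin, top at z 141 mm. Both jaws 90 mm long in x, 120 high: fixed y 44 to 60 mm, sliding jaw's outer face between y -75 and -55 mm.
- nut_center (a point): Centre of the black thumb nut, a plain disc 76 mm across, 14 thick, on the skewer axis 55 mm up, 145 mm to -y of the holder's origin; axes as the holder's; it turns about y. Pinch its upper rim from above by the flat faces (one finger at either side in y; 60 mm free towards the jaw). Keep fingertips over 6 mm from the axis: the skewer is 12 mm across.
- lever_tab (a point): Centre of the gripping part of the lever's upright round tab: 16 mm across, top 17 mm above this point, free down to the lever arm 29 mm below it. Grip it from above. 60 mm from the pivot axis.
- lever_pivot (a point): A point on the lever's vertical pivot axis, 85 mm from the holder's origin to +y, at the height of point lever_tab.
- cam_lever (a joint): Angle of the red lever, rad: 0 = open, pointing to holder +y; grows counter-clockwise from above; 1.68 = home at its stop, pointing to holder -x. Friction 0.08 N m: it stays where left while nothing is clamped. From 0.5 rad on the cam draws the jaw 12 mm x (cos(1.6 - angle) - 0.454) to the tube. Just before home it goes over centre and stays shut; under load short of that it springs back.
- nut_half: Nut side of the holder (origin and axes as the holder's). Tightening: top of the nut's rim moves to holder +x. The nut turns in place, friction about 0.28 N m, stays where left, and pushes the sliding jaw 2.2 mm per rad towards the tube. Its setting and the gap left vary and cannot be read; about 1.5 to 3.7 rad are needed. As the lever closes, nut and skewer shift 6.5 mm to +y.
- lever_half: Lever side, with the tube (origin, axes as the holder's). The jaw's pad is sprung: after touching the tube, grip grows about 18 N per mm of draw. Nut too loose: lever free to the end. Rightly set: resistance begins about half-way (0.75 to 1.05 rad is good) and rises to 3 to 7 N at the tab (free: under 2.5 N moving, 1 N standing). Earlier: too tight, turn nut back.
- shuttle_a: Bystander: white nylon shuttlecock, 66 mm across, 84 mm high, standing cork up. Origin: centre of its underside.
- shuttle_b: Bystander: a second shuttlecock, the same.
- cup: Bystander: white ceramic cup with handle, 80 mm across, 90 mm high. Origin: centre of its underside.
- grommet_box: Bystander: clear plastic grommet box with blue clip-on lid, 114 x 79 x 43 mm. Origin: centre of its underside.
- grip_roll: Bystander: green roll of grip tape, 64 mm across, 28 mm high. Origin: centre of its underside.
- drink_bottle: Bystander: blue drinking bottle, 66 mm across, 190 mm high. Origin: centre of its underside.
- wax_tin: Bystander: small metal tin, 60 mm across, 60 mm high. Origin: centre of its underside.

How it is judged:
On the way:
1. the jaw already grips the tube with more than 10 N while the lever is on its way but still short of home (0.6 to 1.45 rad) (contact force between nut_half and lever_half above 10 N and value of joint cam_lever between 0.6 and 1.45 rad), for 0.04 s.
At the end, for the whole second after the job is handed in: the lever is fully home (beyond 1.6 of 1.68 rad), the jaw grips the tube with 30 to 75 N (value of joint cam_lever above 1.6 rad and contact force between nut_half and lever_half between 30 and 75 N); the robot touches nothing.
It fails at once if the tube is crushed: gripped with more than 95 N (contact force between nut_half and lever_half above 95 N).
It fails at once if a bystander is pushed more than 20 mm or tipped over (distance of any of shuttle_a, shuttle_b, cup, grommet_box, grip_roll, drink_bottle, wax_tin from where it was at the start of the episode above 0.02 m or angle between any of shuttle_a, shuttle_b, cup, grommet_box, grip_roll, drink_bottle, wax_tin's own z axis and vertical above 0.35 rad).
It also fails if it takes over 72 s, if anything falls off the work surface, if the arm or the gripper's body presses on something with over 40 N, if the wrist force passes 120 N, or if a joint passes its speed limit or range.

## Working session

There is one attempt and no reset: what is moved stays moved. The work goes in short steps, Python scripts to look and compute and a tool call to move; the robot and the scene stay as the last step left them, time stands still between calls to the robot, and variables do not carry over. Pictures are saved under pics/ and viewed, about 8 in all and at most 12, crops included, and the job is handed in when it is done.

Besides the shell and the picture viewer there is one more tool, called after "Emit:" as name(argument=value, ...), one argument or row to a line, values as JSON. jog_arm: Moves the arm, as the interface text tells. Its arguments: {"type":"object","properties":{"rows":{"type":"array","items":{"type":"number"}},"grip_force":{"type":"number"}},"required":["rows"]}

```bash
mkdir -p pics; ls; cat > h.py <<'E'
import numpy as np, cv2
from cell import observe, read_camera, camera_info
def cloud(name, d, T=None):
    c=camera_info(name); v,u=np.indices(d.shape)
    P=np.stack([(u-c["cx"])/c["fx"]*d, -(v-c["cy"])/c["fy"]*d, -d, np.ones_like(d)],-1)
    T=np.array(c["extrinsics"]) if T is None else T
    return (P@T.T)[...,:3]
E
python3 - <<'E'
from h import *
print(observe())
for n in ["scene","top"]:
    p,d=read_camera(n); cv2.imwrite(f"pics/{n}0.png",p[...,::-1]); np.savez(f"{n}0.npz",p=p,d=d)
    print({k:np.round(v,3).tolist() if not isinstance(v,str) else v for k,v in camera_info(n).items()})
a=cv2.imread("pics/scene0.png");b=cv2.imread("pics/top0.png")
E
```

```text
pics
{'time': 0.0, 'qpos': array([ 1.13499753e+00,  3.42714007e-01,  1.52503377e+00,  5.69388464e-07,
        1.27539275e+00, -1.45980572e-01]), 'qvel': array([-4.29136821e-04, -2.89432783e-05, -1.20037568e-03, -1.27555240e-03,
       -2.15590754e-04,  9.95566727e-05]), 'joint_efforts': array([-5.28955716e-04, -4.31245065e+01, -2.44221389e+01,  7.17392145e-02,
        5.58249000e-02, -9.34702939e-05]), 'tool_pos': array([0.14982574, 0.5027357 , 0.22604364]), 'tool_rot': array([-3.14006132e+00, -2.25696106e-04,  2.85177409e+00]), 'contact_force': array([ 0.31446151, -0.56095576,  0.74061256]), 'torque': array([-0.0069409 ,  0.01961763, -0.00568657]), 'opening': 0.09201637853471346}
{'fx': 492.776, 'fy': 492.776, 'cx': 244.123, 'cy': 199.679, 'extrinsics': [[-0.264, -0.54, 0.799, 1.81], [0.964, -0.141, 0.223, 0.331], [-0.008, 0.829, 0.559, 0.975], [0.0, 0.0, 0.0, 1.0]]}
{'fx': 406.51, 'fy': 406.51, 'cx': 256.683, 'cy': 190.688, 'extrinsics': [[0.087, 0.974, -0.21, 0.33], [-0.996, 0.086, -0.015, -0.027], [0.004, 0.21, 0.978, 1.294], [0.0, 0.0, 0.0, 1.0]]}
```

View pics/top0.png

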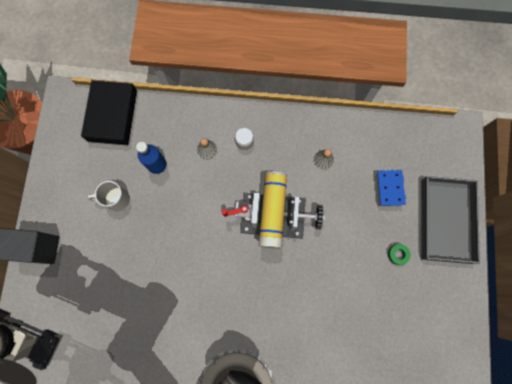

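View pics/scene0.png

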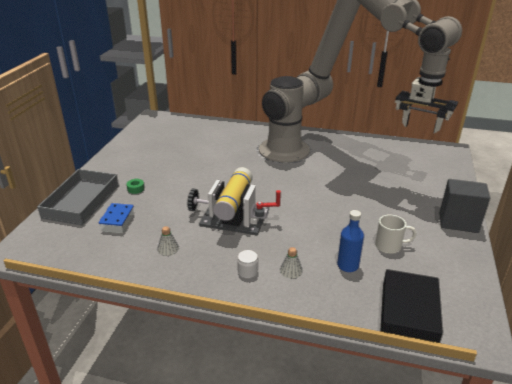

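The top view shows the tube at about (273,210), the red lever with its tab at (226,212), and the black nut at (319,216). The scene view shows the same arrangement, with the lever pointing to world +y. Next I'll measure.

```bash
python3 - <<'E'
from h import *
for n in ["top","scene"]:
    z=np.load(n+"0.npz"); p,d=z["p"],z["d"]; X=cloud(n,d); hsv=cv2.cvtColor(p,cv2.COLOR_RGB2HSV)
    ok=(d>0)&(np.abs(X[...,0]-.45)<.3)&(np.abs(X[...,1]+.08)<.25)&(X[...,2]>.015)&(X[...,2]<.2)
    y=ok&(hsv[...,0]>18)&(hsv[...,0]<34)&(hsv[...,1]>110)&(hsv[...,2]>90)
    Y=X[y]; m=np.median(Y,0); 
    (cx,cy),(w,hh),a=cv2.minAreaRect(Y[:,:2].astype(np.float32)*1000); print(n,"tube rect",cx,cy,w,hh,a,"ztop",np.percentile(Y[:,2],[5,98]))
    u,s,vt=np.linalg.svd((Y-Y.mean(0))[:,:2],full_matrices=False); print(" axis",vt[0],np.degrees(np.arctan2(vt[0][1],vt[0][0])))
    r=ok&((hsv[...,0]<8)|(hsv[...,0]>172))&(hsv[...,1]>130)&(hsv[...,2]>60)
    R=X[r]; print(" red",len(R),R.min(0),R.max(0))
    t=R[R[:,2]>R[:,2].max()-.02]; print(" top red",t.mean(0),len(t))
    k=ok&(hsv[...,2]<70)&(X[...,2]>.03)&(X[...,1]<m[1]-.1); K=X[k]; print(" black",len(K),K.min(0),K.max(0),K.mean(0))
    k=K[K[:,2]>.07]; 
    if len(k): print(" black top",k.mean(0))
E
```

```text
top tube rect 540.8530883789062 -63.74922561645508 69.09425354003906 185.3021697998047 89.82537078857422 ztop [0.12045121 0.14403914]
 axis [-0.99999811 -0.00194452] -179.88858709642724
 red 115 [0.50440461 0.01570171 0.07172361] [0.54150773 0.087007   0.12816186]
 top red [0.51117393 0.08037599 0.12281165] 24
 black 105 [ 0.49405849 -0.20929167  0.03246344] [ 0.74163631 -0.19675987  0.09636992] [ 0.53342419 -0.2005175   0.07460602]
 black top [ 0.52718898 -0.20151594  0.08513276]
scene tube rect 542.1710205078125 -75.96128845214844 98.06893920898438 191.1414794921875 89.27587127685547 ztop [0.11554835 0.13905853]
 axis [0.99984    0.01788796] 1.024959208175995
 red 125 [0.50485231 0.01750986 0.06184899] [0.54725539 0.08694021 0.12468849]
 top red [0.51726257 0.08095473 0.11517277] 22
 black 115 [ 0.50532458 -0.2115278   0.03073898] [ 0.57472694 -0.19148761  0.09332432] [ 0.54886008 -0.2003689   0.06211529]
 black top [ 0.54167961 -0.20044047  0.07984023]
```

Emit:
jog_arm(
  rows=[60, -28, -28, -6, 0, 60, -28, -28, -6, 0, 60, -28, -28, -6, 0, 60, -28, -28, -6, 0, 60, -28, -28, -6, 0, 60, -28, -28, -6, 0, 60, -28, -28, -6, 0, 60, -28, -28, -6, 0, 60, -28, -28, -6, 0, 60, -28, -28, -6, 0, 60, -28, -28, -6, 0, 60, -28, -28, -6, 0, 60, -28, -28, -6, 0, 60, -28, -28, -6, 0, 60, -28, -28, -6, 0, 60, 0, 0, 0, -8.3, 60, 0, 0, 0, -8.3, 60, 0, 0, 0, 0],
  grip_force=40,
)

```text
time: 1.9
tool_pos: [0.4324, -0.0197, 0.3163]
tool_rot: [3.141, -0.001, -3.141]
contact_force: [-1.0, 0.7, 0.2]
opening: 0.0602
```

```bash
cat >> h.py <<'E'
from scipy.spatial.transform import Rotation as Ro
def wrist(tag):
    o=observe(); p,d=read_camera("wrist"); c=camera_info("wrist")
    T=np.eye(4); T[:3,:3]=Ro.from_euler("xyz",o["tool_rot"]).as_matrix(); T[:3,3]=o["tool_pos"]
    T=T@np.array(c["tool_from_camera"]); cv2.imwrite(f"pics/{tag}.png",p[...,::-1])
    np.savez(tag+".npz",p=p,d=d,T=T); print(o["time"],o["tool_pos"],o["tool_rot"],"cam",T[:3,3],"look",-T[:3,2])
    return p,d,cloud("wrist",d,T)
E
python3 -c "
from h import *
wrist('w1')"
```

```text
1.9 [ 0.43236454 -0.01970383  0.31627735] [ 3.14124448e+00 -9.64151147e-04 -3.14121535e+00] cam [ 0.36290157 -0.02023699  0.47397805] look [ 2.57006089e-01 -2.95569858e-04 -9.66409739e-01]
```

View pics/w1.png

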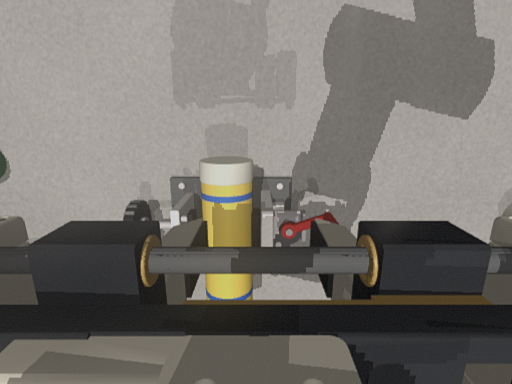

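The wrist view shows the tube (227,230), base-plate rear corners (172,178) and (292,178), the lever pivot (289,232) and the tab (331,217). The gripper hides part of it, so I'll shift +x and look again.

Emit:
jog_arm(
  rows=[60, -40, -13, 0, 0, 60, -40, -13, 0, 0, 60, -40, -14, 0, 0, 60, 0, 0, 0, 0, 60, 0, 0, 0, 0],
)

```text
time: 2.45
tool_pos: [0.5524, -0.0592, 0.3155]
tool_rot: [3.141, -0.002, 3.139]
contact_force: [0.0, -0.2, 0.1]
opening: 0.0601
```

```bash
python3 - <<'E'
from h import *
p,d,X=wrist('w2'); hsv=cv2.cvtColor(p,cv2.COLOR_RGB2HSV)
ok=(d>0)&(X[...,2]<.16)&(X[...,2]>.003)
r=ok&((hsv[...,0]<8)|(hsv[...,0]>172))&(hsv[...,1]>130)&(hsv[...,2]>50)
R=X[r]; print("red",len(R),R.min(0),R.max(0)); t=R[R[:,2]>R[:,2].max()-.006]; print("tabtop",t.mean(0),t.min(0),t.max(0))
k=ok&(hsv[...,2]<90)&(X[...,2]>.03)&(X[...,1]<-.18)&(X[...,1]>-.24);K=X[k];print("nut",len(K),K.min(0),K.max(0),np.median(K,0))
y=ok&(hsv[...,0]>18)&(hsv[...,0]<34)&(hsv[...,1]>110)&(hsv[...,2]>90);Y=X[y];Y=Y[Y[:,2]>.1]
(cx,cy),(w,hh),a=cv2.minAreaRect(Y[:,:2].astype(np.float32)*1000); print("tube",cx,cy,w,hh,a)
for x0 in np.arange(.42,.66,.04):
    q=Y[abs(Y[:,0]-x0)<.01]
    if len(q)>20: print(x0,(np.percentile(q[:,1],1)+np.percentile(q[:,1],99))/2,q[:,2].max())
E
```

```text
2.45 [ 0.55241473 -0.05915878  0.31549233] [ 3.14083654e+00 -2.47190118e-03  3.13893866e+00] cam [ 0.48318763 -0.05954564  0.47329716] look [ 2.55546823e-01 -6.76541633e-04 -9.66796444e-01]
red 575 [0.50175326 0.01244013 0.0700917 ] [0.53832216 0.08684796 0.12644541]
tabtop [0.50884968 0.07902699 0.12454936] [0.50259179 0.0721033  0.12132008] [0.51563005 0.08684796 0.12644541]
nut 773 [ 0.49027422 -0.212453    0.03004425] [ 0.56444008 -0.19345637  0.09364783] [ 0.52499404 -0.19987528  0.07339798]
tube 537.560791015625 -62.403987884521484 64.19965362548828 185.9173583984375 89.84729766845703
0.45999999999999996 -0.06174617514338526 0.1423437320077039
0.49999999999999994 -0.06260525310595892 0.14226556503529464
0.5399999999999999 -0.062184148293822614 0.14314606049687023
0.5799999999999998 -0.06237962875656762 0.14312478684760233
0.6199999999999999 -0.06257399645335465 0.1420041285112016
```

View pics/w2.png

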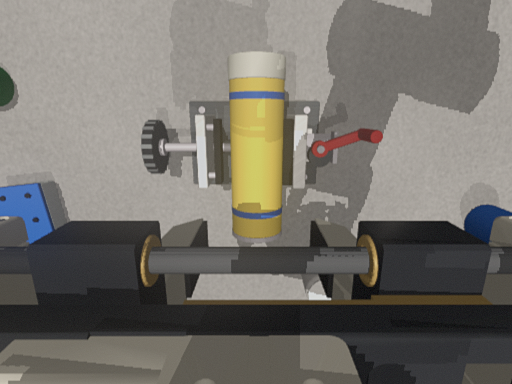

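The second view is clear: nut at (155,147), pivot (320,150) and tab (375,136), with holder yaw about 0. The axis is at x≈0.527 with the nut at y≈-0.205, so I'm going to the nut.

Emit:
jog_arm(
  rows=[40, 10.5, -36.5, 0, 0, 40, 10.5, -36.5, 0, 0, 40, 10.5, -36.5, 0, 0, 40, 10.5, -36.5, 0, 0, 40, 0, 0, 42, 0, 40, 0, 0, 42, 0, 40, 0, 0, 42, 0, 40, 0, 0, 42, 0, 40, 0, 0, 25, 0, 40, 0, 0, 0, 0, 40, 0, 0, 0, 0],
)

```text
time: 3.6
tool_pos: [0.5105, -0.2051, 0.1252]
tool_rot: [-3.141, 0.001, 3.141]
contact_force: [-0.3, 0.3, 1.1]
opening: 0.04
```

```bash
python3 - <<'E'
from h import *
p,d,X=wrist('w3')
E
```

```text
3.6 [ 0.51054456 -0.20506584  0.12521429] [-3.14099742e+00  1.21676598e-03  3.14123191e+00] cam [ 0.44073477 -0.20539679  0.28276436] look [ 0.25910964 -0.0013993  -0.9658469 ]
```

View pics/w3.png

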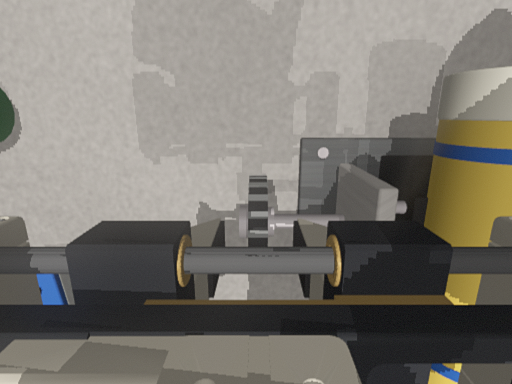

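The nut sits centred between the fingers at column 258. Descending to pinch it.

Emit:
jog_arm(
  rows=[40, 0, 0, 31, 0, 40, 0, 0, 31, 0, 30, 0, 0, 0, 0, 5, 0, 0, 0, 0, 5, 0, 0, 0, 0, 5, 0, 0, 0, 0, 5, 0, 0, 0, 0],
  grip_force=40,
)

```text
time: 4.35
tool_pos: [0.5117, -0.2059, 0.0636]
tool_rot: [-3.14, 0.003, 3.141]
contact_force: [1.2, 0.8, 7.9]
opening: 0.0137
```

Emit:
jog_arm(
  rows=[5, -3.7, 0, -2.6, 0, 5, -4.1, 0, -1.9, 0, 5, -4.4, 0, -1.2, 0, 5, -4.5, 0, -0.4, 0, 5, -4.5, 0, 0.4, 0, 5, -4.4, 0, 1.2, 0, 5, -4.1, 0, 1.9, 0, 5, -3.7, 0, 2.6, 0, 5, 0, 0, 0, 0],
)

```text
time: 5.25
tool_pos: [0.5374, -0.2058, 0.0621]
tool_rot: [3.14, -0.014, -3.141]
contact_force: [-23.5, -4.0, 16.8]
opening: 0.0138
```

```bash
python3 -c "
from h import *
o=observe();print(o['contact_force'],o['torque'],o['opening'])"
```

```text
[-23.52585401  -4.03284539  16.79658905] [-5.85892599e-01  4.48289035e+00 -1.00333641e-03] 0.013764935082154876
```

Emit:
jog_arm(
  rows=[36, 0, 0, 0, 0, 36, 0, 0, -2, 0, 36, 8, 0, -4, 0, 36, 17, 0, 0, 0, 36, 8, 0, 4, 0, 36, 0, 0, 2, 0, 5, 0, 0, 0, 0, 5, 0, 0, 0, 0, 5, 0, 0, 0, 0, 5, 0, 0, 0, 0],
)

```text
time: 6.25
tool_pos: [0.5113, -0.2058, 0.0617]
tool_rot: [-3.141, 0.001, -3.141]
contact_force: [0.7, -2.2, -0.6]
opening: 0.0137
```

Emit:
jog_arm(
  rows=[5, -3.7, 0, -2.6, 0, 5, -4.1, 0, -1.9, 0, 5, -4.4, 0, -1.2, 0, 5, -4.5, 0, -0.4, 0, 5, -4.5, 0, 0.4, 0, 5, -4.4, 0, 1.2, 0, 5, -4.1, 0, 1.9, 0, 5, -3.7, 0, 2.6, 0, 5, -3.5, 0, 2.5, 0, 5, -3, 0, 2, 0, 5, 0, 0, 0, 0, 5, 0, 0, 0, 0],
)

```text
time: 7.45
tool_pos: [0.5447, -0.2056, 0.0575]
tool_rot: [3.14, -0.013, -3.141]
contact_force: [-22.8, -3.7, 18.5]
opening: 0.0139
```

Emit:
jog_arm(
  rows=[36, 0, 0, 0, 0, 36, 0, 0, 0, 0, 36, 0, 0, -30, 0, 36, 0, 0, -40, 0, 36, 0, 0, -50, 0, 36, 6, 40.7, 0, 0, 36, 6, 40.7, 0, 0, 36, 6, 40.7, 0, 0, 36, 6, 40.7, 0, 0, 36, 6, 40.7, 0, 0, 36, 6, 40.7, 0, 0, 36, 6, 40.7, 0, 0, 36, 0, 0, 0, 7.3, 36, 0, 0, 0, 7.3, 36, 0, 0, 0, 7.3, 36, 0, 0, 0, 7.3, 36, 0, 0, 0, 0],
)

```text
time: 9.15
tool_pos: [0.509, 0.08, 0.1772]
tool_rot: [3.141, 0.0, 2.631]
contact_force: [-0.0, -0.2, 0.0]
opening: 0.0357
```

```bash
python3 -c "
from h import *
o=observe();print(o['tool_pos'],o['tool_rot'])
dx=np.array([.509,.0795])-o['tool_pos'][:2];y=o['tool_rot'][2]
print('tx',dx@[np.cos(y),np.sin(y)]*1e3,'ty',dx@[np.sin(y),-np.cos(y)]*1e3)"
```

```text
[0.5090361  0.0800251  0.17720914] [3.14109125e+00 1.10004892e-04 2.63139443e+00]
tx -0.22493024704337106 ty -0.4758526904695824
```

Emit:
jog_arm(
  rows=[36, 0, 0, 40, 0, 36, 0, 0, 40, 0, 36, 0, 0, 4, 0, 8, 0, 0, 0, 0, 8, 0, 0, 0, 0, 8, 0, 0, 0, 0, 8, 0, 0, 0, 0],
  grip_force=25,
)

```text
time: 9.85
tool_pos: [0.51, 0.08, 0.095]
tool_rot: [3.139, 0.003, 2.632]
contact_force: [0.1, 2.9, 5.8]
opening: 0.0153
```

```bash
python3 - <<'E'
import numpy as np
# arc increments in tool axes (mm) about pivot, yaw 2.631
y=2.631; P=np.array([527,23.])
ang=np.arange(.32,1.75,.08); pts=P+60*np.c_[-np.sin(ang),np.cos(ang)]
d=np.diff(pts,axis=0); tx=d@[np.cos(y),np.sin(y)]; ty=d@[np.sin(y),-np.cos(y)]
for a,b,c,q in zip(ang[1:],tx,ty,pts[1:]): print(round(a,2),round(b,2),round(c,2),q.round(1))
E
```

```text
0.4 3.09 -3.67 [503.6  78.3]
0.48 2.79 -3.91 [499.3  76.2]
0.56 2.47 -4.12 [495.1  73.8]
0.64 2.13 -4.3 [491.2  71.1]
0.72 1.78 -4.46 [487.4  68.1]
0.8 1.42 -4.58 [484.   64.8]
0.88 1.05 -4.68 [480.8  61.2]
0.96 0.67 -4.75 [477.8  57.4]
1.04 0.29 -4.79 [475.3  53.4]
1.12 -0.09 -4.8 [473.   49.1]
1.2 -0.48 -4.77 [471.1  44.7]
1.28 -0.86 -4.72 [469.5  40.2]
1.36 -1.23 -4.64 [468.3  35.6]
1.44 -1.6 -4.52 [467.5  30.8]
1.52 -1.96 -4.38 [467.1  26. ]
1.6 -2.3 -4.21 [467.   21.2]
1.68 -2.63 -4.01 [467.4  16.5]
```

Emit:
jog_arm(
  rows=[8, 3.1, -3.7, -2, 0, 8, 2.8, -3.9, 0, 0, 8, 2.5, -4.1, 0, 0, 8, 2.1, -4.3, 0, 0, 8, 0, 0, 0, 0, 8, 0, 0, 0, 0],
)

```text
time: 10.45
tool_pos: [0.4912, 0.0717, 0.0953]
tool_rot: [3.14, -0.001, 2.633]
contact_force: [-0.1, 7.0, -2.5]
opening: 0.0155
```

Emit:
jog_arm(
  rows=[8, 1.8, -4.5, 0, 0, 8, 0, 0, 0, 0, 8, 0, 0, 0, 0],
)

```text
time: 10.75
tool_pos: [0.4872, 0.069, 0.0953]
tool_rot: [3.14, -0.002, 2.633]
contact_force: [-0.8, 8.2, -1.2]
opening: 0.0152
```

Emit:
jog_arm(
  rows=[8, 1.4, -4.6, 0, 0, 8, 0, 0, 0, 0, 8, 0, 0, 0, 0],
)

```text
time: 11.05
tool_pos: [0.4832, 0.0659, 0.0953]
tool_rot: [3.14, -0.003, 2.632]
contact_force: [-3.0, 10.0, -1.4]
opening: 0.0152
```

Emit:
jog_arm(
  rows=[8, 1.0, -4.7, 0, 0, 8, 0, 0, 0, 0, 8, 0, 0, 0, 0],
)

```text
time: 11.35
tool_pos: [0.4796, 0.0625, 0.0953]
tool_rot: [3.141, -0.004, 2.633]
contact_force: [-3.8, 10.4, 0.9]
opening: 0.0154
```

Emit:
jog_arm(
  rows=[22, 0, 0, 0, 0, 22, 0, 0, 0, 0, 22, 0, -1, 0, 0, 22, 0, 0, 0, 0],
)

```text
time: 11.75
tool_pos: [0.481, 0.0594, 0.0954]
tool_rot: [3.142, 0.0, 2.632]
contact_force: [-0.8, 0.8, -0.6]
opening: 0.022
```

Emit:
jog_arm(
  rows=[22, 1, -4.7, 0, 0, 22, 0, 0, 0, 0, 22, 0, 0, 0, 0],
)

```text
time: 12.05
tool_pos: [0.4776, 0.0559, 0.0953]
tool_rot: [-3.141, -0.0, 2.632]
contact_force: [-0.0, -0.1, -0.4]
opening: 0.022
```

Emit:
jog_arm(
  rows=[22, 0.5, -4.7, 0, 0, 22, 0, 0, 0, 0, 22, 0, 0, 0, 0],
)

```text
time: 12.35
tool_pos: [0.4748, 0.0521, 0.0952]
tool_rot: [-3.141, -0.0, 2.632]
contact_force: [0.4, 0.2, 0.1]
opening: 0.0219
```

Emit:
jog_arm(
  rows=[22, 0.2, -4.8, 0, 0, 22, 0, 0, 0, 0, 22, 0, 0, 0, 0],
)

```text
time: 12.65
tool_pos: [0.4725, 0.0479, 0.0952]
tool_rot: [-3.141, 0.0, 2.632]
contact_force: [-0.4, -0.6, 0.4]
opening: 0.0219
```

Emit:
jog_arm(
  rows=[22, -0.3, -4.8, 0, 0, 22, 0, 0, 0, 0, 22, 0, 0, 0, 0],
)

```text
time: 12.95
tool_pos: [0.4704, 0.0435, 0.0952]
tool_rot: [-3.141, 0.0, 2.632]
contact_force: [-0.3, 0.2, -0.7]
opening: 0.022
```

Emit:
jog_arm(
  rows=[22, -0.7, -4.8, 0, 0, 22, 0, 0, 0, 0, 22, 0, 0, 0, 0],
)

```text
time: 13.25
tool_pos: [0.4687, 0.039, 0.0953]
tool_rot: [-3.141, 0.0, 2.632]
contact_force: [0.7, 0.1, -0.6]
opening: 0.0221
```

Emit:
jog_arm(
  rows=[22, -1.0, -4.7, 0, 0, 22, 0, 0, 0, 0, 22, 0, 0, 0, 0],
)

```text
time: 13.55
tool_pos: [0.4673, 0.0344, 0.0952]
tool_rot: [-3.141, 0.0, 2.632]
contact_force: [-0.2, 0.2, 0.3]
opening: 0.0219
```

Free up to about 1.34 rad, so the nut is still a bit loose. I'll bring the lever back open and give the nut roughly 0.85 rad more.

Emit:
jog_arm(
  rows=[22, 2, 9.4, 0, 0, 22, 0.6, 9.6, 0, 0, 22, -0.9, 9.5, 0, 0, 22, -2.4, 9.3, 0, 0, 22, -3.9, 8.8, 0, 0, 22, -4.9, 7.7, 0, 0, 22, 0, 0, 0, 0, 30, 0, 0, 0, 0, 30, 0, 0, -40, 0, 30, 0, 0, -45, 0, 36, 0, 0, 0, -7.3, 36, 0, 0, 0, -7.3, 36, 0, 0, 0, -7.3, 36, 0, 0, 0, -7.3, 36, 0, 0, 0, 0],
)

```text
time: 15.05
tool_pos: [0.5022, 0.0773, 0.1804]
tool_rot: [3.141, 0.001, -3.141]
contact_force: [-0.3, 0.9, -0.0]
opening: 0.036
```

```bash
python3 - <<'E'
from h import *
p,d,X=wrist('w4'); hsv=cv2.cvtColor(p,cv2.COLOR_RGB2HSV)
r=(d>0)&(X[...,2]<.16)&((hsv[...,0]<8)|(hsv[...,0]>172))&(hsv[...,1]>130)&(hsv[...,2]>50)
R=X[r]; t=R[R[:,2]>.119]; print(len(R),t.mean(0) if len(t) else R.max(0),t.min(0),t.max(0))
E
```

```text
15.05 [0.50220013 0.07731842 0.18043953] [ 3.14142741e+00  8.98239664e-04 -3.14104487e+00] cam [0.43244303 0.07680226 0.33801128] look [ 2.58805394e-01 -4.28084923e-04 -9.65929389e-01]
1148 [0.50102279 0.07722171 0.12455359] [0.49400041 0.0699991  0.12103529] [0.50829019 0.08404953 0.12646688]
```

Emit:
jog_arm(
  rows=[36, -2, -40.4, 0, 0, 36, -2, -40.4, 0, 0, 36, -2, -40.4, 0, 0, 36, -2, -40.4, 0, 0, 36, -2, -40.4, 0, 0, 36, -2, -40.4, 0, 0, 36, -2, -40.4, 0, 0, 36, 0, 0, 38, 0, 36, 0, 0, 38, 0, 36, 0, 0, 38, 0, 36, 0, 0, 0, 0, 5, 0, 0, 0, 0, 5, 0, 0, 0, 0, 5, 0, 0, 0, 0, 5, 0, 0, 0, 0],
  grip_force=40,
)

```text
time: 16.6
tool_pos: [0.5172, -0.2059, 0.0681]
tool_rot: [-3.14, 0.003, 3.141]
contact_force: [0.5, -0.8, 4.9]
opening: 0.0136
```

Emit:
jog_arm(
  rows=[5, -4.3, 0, -1.5, 0, 5, -4.5, 0, -0.8, 0, 5, -4.5, 0, 0, 0, 5, -4.5, 0, 0.8, 0, 5, -4.3, 0, 1.5, 0, 5, -3.9, 0, 2.3, 0, 5, -1.8, 0, 1.4, 0, 5, 0, 0, 0, 0, 5, 0, 0, 0, 0],
)

```text
time: 17.5
tool_pos: [0.5393, -0.2059, 0.0642]
tool_rot: [-3.142, -0.009, -3.141]
contact_force: [-20.0, -4.1, 19.9]
opening: 0.0138
```

Emit:
jog_arm(
  rows=[36, 0, 0, 0, 0, 36, 0, 0, 0, 0, 36, 0, 0, -30, 0, 36, 0, 0, -40, 0, 36, 0, 0, -47, 0, 36, 6.2, 40.4, 0, 0, 36, 6.2, 40.4, 0, 0, 36, 6.2, 40.4, 0, 0, 36, 6.2, 40.4, 0, 0, 36, 6.2, 40.4, 0, 0, 36, 6.2, 40.4, 0, 0, 36, 6.2, 40.4, 0, 0, 36, 0, 0, 0, 7.3, 36, 0, 0, 0, 7.3, 30, 0, 0, 0, 7.3, 30, 0, 0, 0, 7.3, 30, 0, 0, 0, 0],
)

```text
time: 19.2
tool_pos: [0.5007, 0.078, 0.1796]
tool_rot: [3.141, 0.0, 2.631]
contact_force: [0.2, -0.3, -0.5]
opening: 0.0296
```

Emit:
jog_arm(
  rows=[30, 0, 0, 42, 0, 30, 0, 0, 43, 0, 22, 0, 0, 0, 0, 22, 0, 0, 0, 0, 22, 0, 0, 0, 0],
)

```text
time: 19.7
tool_pos: [0.502, 0.0776, 0.0966]
tool_rot: [3.14, 0.003, 2.633]
contact_force: [0.6, 0.2, 0.1]
opening: 0.0222
```

Emit:
jog_arm(
  rows=[22, 2.9, -3.8, 0, 0, 22, 2.6, -4, 0, 0, 22, 2.3, -4.2, 0, 0, 22, 2, -4.4, 0, 0, 22, 0, 0, 0, 0, 22, 0, 0, 0, 0],
)

```text
time: 20.3
tool_pos: [0.4832, 0.0676, 0.0943]
tool_rot: [-3.14, -0.001, 2.632]
contact_force: [0.6, 0.1, 0.4]
opening: 0.0217
```

Emit:
jog_arm(
  rows=[22, 1.6, -4.5, 0, 0, 22, 0, 0, 0, 0],
)

```text
time: 20.5
tool_pos: [0.4796, 0.0646, 0.0942]
tool_rot: [-3.141, -0.001, 2.632]
contact_force: [0.5, 0.9, -0.3]
opening: 0.0221
```

Emit:
jog_arm(
  rows=[22, 1.3, -4.6, 0, 0, 22, 0, 0, 0, 0],
)

```text
time: 20.7
tool_pos: [0.4763, 0.0612, 0.0942]
tool_rot: [-3.141, -0.001, 2.632]
contact_force: [-0.4, 0.0, 0.4]
opening: 0.0221
```

Emit:
jog_arm(
  rows=[22, 0.9, -4.7, 0, 0, 22, 0, 0, 0, 0],
)

```text
time: 20.9
tool_pos: [0.4734, 0.0575, 0.0943]
tool_rot: [-3.141, -0.001, 2.632]
contact_force: [0.0, 0.5, -0.1]
opening: 0.0217
```

Emit:
jog_arm(
  rows=[22, 0.5, -4.8, 0, 0, 22, 0, 0, 0, 0],
)

```text
time: 21.1
tool_pos: [0.4708, 0.0535, 0.0944]
tool_rot: [-3.141, -0.0, 2.632]
contact_force: [0.7, 0.2, -0.0]
opening: 0.0221
```

Emit:
jog_arm(
  rows=[22, 0.1, -4.8, 0, 0, 22, 0, 0, 0, 0],
)

```text
time: 21.3
tool_pos: [0.4684, 0.0494, 0.0945]
tool_rot: [-3.141, -0.0, 2.632]
contact_force: [0.4, 0.3, -0.6]
opening: 0.0217
```

Emit:
jog_arm(
  rows=[22, -0.3, -4.8, 0, 0, 22, 0, 0, 0, 0],
)

```text
time: 21.5
tool_pos: [0.4665, 0.045, 0.0945]
tool_rot: [-3.141, 0.0, 2.632]
contact_force: [0.2, 0.4, -0.4]
opening: 0.0222
```

Emit:
jog_arm(
  rows=[22, -0.9, -3.6, 0, 0, 22, -0.9, -3.6, 0, 0],
)

```text
time: 21.7
tool_pos: [0.4646, 0.0383, 0.0945]
tool_rot: [3.141, -0.0, 2.632]
contact_force: [-1.2, 2.7, 0.6]
opening: 0.022
```

```bash
python3 - <<'E'
from h import *
p,d,X=wrist('w5'); hsv=cv2.cvtColor(p,cv2.COLOR_RGB2HSV)
c=p[60:240,60:400]; cv2.imwrite('pics/w5c.png',cv2.resize(c,None,fx=2.2,fy=2.2)[...,::-1])
E
```

```text
21.7 [0.46457373 0.03827239 0.09454233] [ 3.14121345e+00 -1.77284573e-04  2.63203405e+00] cam [0.40373843 0.07149321 0.25218826] look [ 0.22514042 -0.12607476 -0.96613506]
```

View pics/w5c.png

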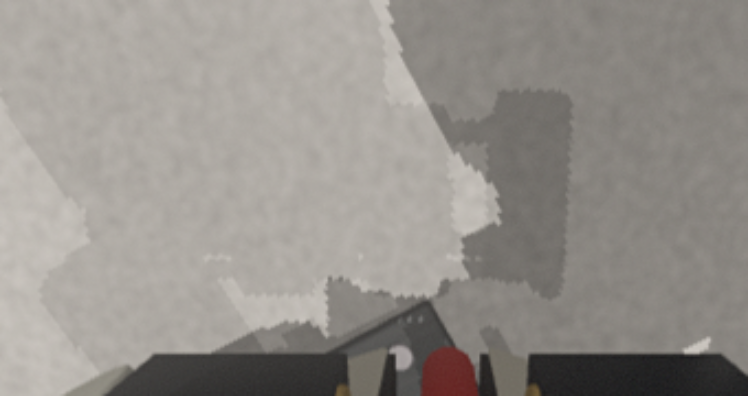

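The tab is between the fingers, with one red dot at crop position (447,370). There's still no firm resistance, so I'll open the lever again and give the nut about 0.65 rad more.

Emit:
jog_arm(
  rows=[22, 1.8, 7.2, 0, 0, 22, 0.2, 9.6, 0, 0, 22, -1.4, 9.5, 0, 0, 22, -2.9, 9.1, 0, 0, 22, -4.3, 8.6, 0, 0, 22, -5.5, 7.8, 0, 0, 22, 0, 0, 0, 0, 30, 0, 0, 0, 0, 30, 0, 0, -40, 0, 30, 0, 0, -45, 0, 36, 0, 0, 0, -7.3, 36, 0, 0, 0, -7.3, 36, 0, 0, 0, -7.3, 36, 0, 0, 0, -7.3, 36, 0, 0, 0, 0],
)

```text
time: 23.25
tool_pos: [0.5006, 0.0773, 0.1797]
tool_rot: [3.141, 0.001, -3.141]
contact_force: [0.1, -0.5, -0.2]
opening: 0.0356
```

Emit:
jog_arm(
  rows=[36, -2, -40.4, 0, 0, 36, -2, -40.4, 0, 0, 36, -2, -40.4, 0, 0, 36, -2, -40.4, 0, 0, 36, -2, -40.4, 0, 0, 36, -2, -40.4, 0, 0, 36, -2, -40.4, 0, 0, 36, 0, 0, 38, 0, 36, 0, 0, 38, 0, 36, 0, 0, 37, 0, 36, 0, 0, 0, 0, 5, 0, 0, 0, 0, 5, 0, 0, 0, 0, 5, 0, 0, 0, 0, 5, 0, 0, 0, 0],
)

```text
time: 24.75
tool_pos: [0.5156, -0.2059, 0.0684]
tool_rot: [-3.14, 0.003, 3.141]
contact_force: [0.2, -0.7, 4.8]
opening: 0.014
```

Emit:
jog_arm(
  rows=[5, -4.3, 0, -1.5, 0, 5, -4.5, 0, -0.8, 0, 5, -4.5, 0, 0, 0, 5, -4.5, 0, 0.8, 0, 5, -4.3, 0, 1.5, 0, 5, -1, 0, 0.5, 0, 5, 0, 0, 0, 0, 5, 0, 0, 0, 0],
)

```text
time: 25.55
tool_pos: [0.5312, -0.2055, 0.067]
tool_rot: [3.14, -0.013, -3.141]
contact_force: [-24.7, -4.8, 19.8]
opening: 0.0137
```

Emit:
jog_arm(
  rows=[36, 0, 0, 0, 0, 36, 0, 0, 0, 0, 36, 0, 0, -30, 0, 36, 0, 0, -40, 0, 36, 0, 0, -46, 0, 36, 5.4, 40.4, 0, 0, 36, 5.4, 40.4, 0, 0, 36, 5.4, 40.4, 0, 0, 36, 5.4, 40.4, 0, 0, 36, 5.4, 40.4, 0, 0, 36, 5.4, 40.4, 0, 0, 36, 5.4, 40.4, 0, 0, 36, 0, 0, 0, 7.3, 36, 0, 0, 0, 7.3, 30, 0, 0, 0, 7.3, 30, 0, 0, 0, 7.3, 30, 0, 0, 0, 0],
)

```text
time: 27.25
tool_pos: [0.5001, 0.078, 0.1822]
tool_rot: [3.141, 0.001, 2.631]
contact_force: [0.2, -0.5, 0.3]
opening: 0.0301
```

Emit:
jog_arm(
  rows=[30, 0, 0, 42, 0, 30, 0, 0, 43, 0, 22, 0, 0, 0, 0, 22, 0, 0, 0, 0, 22, 2.9, -3.8, 0, 0, 22, 2.6, -4, 0, 0, 22, 2.3, -4.2, 0, 0, 22, 2, -4.4, 0, 0, 22, 0, 0, 0, 0, 22, 0, 0, 0, 0],
)

```text
time: 28.25
tool_pos: [0.4829, 0.0676, 0.0972]
tool_rot: [-3.141, 0.0, 2.632]
contact_force: [0.3, -0.5, 0.2]
opening: 0.0224
```

Emit:
jog_arm(
  rows=[22, 1.6, -4.5, 0, 0, 22, 1.3, -4.6, 0, 0],
)

```text
time: 28.45
tool_pos: [0.4761, 0.0618, 0.0971]
tool_rot: [3.141, -0.0, 2.632]
contact_force: [-0.9, 4.9, 2.5]
opening: 0.022
```

Emit:
jog_arm(
  rows=[22, 0.9, -4.7, 0, 0, 22, 0.5, -4.8, 0, 0],
)

```text
time: 28.65
tool_pos: [0.4698, 0.0542, 0.0969]
tool_rot: [3.141, -0.001, 2.632]
contact_force: [-0.8, 4.9, 1.9]
opening: 0.022
```

Emit:
jog_arm(
  rows=[22, 0.1, -4.8, 0, 0],
)

```text
time: 28.75
tool_pos: [0.4672, 0.0499, 0.0968]
tool_rot: [3.142, -0.001, 2.632]
contact_force: [-1.3, 4.8, 0.8]
opening: 0.022
```

Emit:
jog_arm(
  rows=[22, 0, 0, 0, 0, 22, 0, 0, 0, 0],
)

```text
time: 28.95
tool_pos: [0.4678, 0.0493, 0.0968]
tool_rot: [-3.141, -0.0, 2.632]
contact_force: [0.0, -0.5, -1.7]
opening: 0.022
```

Emit:
jog_arm(
  rows=[22, -0.3, -2, 0, 0, 22, -0.3, -2, 0, 0, 22, -0.3, -2, 0, 0],
)

```text
time: 29.25
tool_pos: [0.4655, 0.0443, 0.0969]
tool_rot: [3.141, -0.001, 2.632]
contact_force: [-0.6, 3.9, -0.6]
opening: 0.0225
```

Emit:
jog_arm(
  rows=[22, -0.5, -2, 0, 0, 22, -0.5, -2, 0, 0, 22, -0.5, -2, 0, 0],
)

```text
time: 29.55
tool_pos: [0.4641, 0.038, 0.097]
tool_rot: [3.142, -0.0, 2.632]
contact_force: [-0.4, 4.0, 0.1]
opening: 0.022
```

Emit:
jog_arm(
  rows=[22, -0.7, -2, 0, 0, 22, -0.7, -2, 0, 0, 22, -0.7, -2, 0, 0],
)

```text
time: 29.85
tool_pos: [0.4631, 0.0316, 0.097]
tool_rot: [3.141, 0.0, 2.632]
contact_force: [-0.5, 4.0, 1.4]
opening: 0.0223
```

Emit:
jog_arm(
  rows=[22, 0, 0, 0, 0, 22, 0, 0, 0, 0],
)

```text
time: 30.05
tool_pos: [0.4633, 0.0313, 0.0971]
tool_rot: [-3.141, 0.001, 2.632]
contact_force: [-0.3, 0.8, -0.1]
opening: 0.0219
```

Emit:
jog_arm(
  rows=[22, 2.5, 9.3, 0, 0, 22, 1.2, 9.5, 0, 0, 22, -0.6, 9.6, 0, 0, 22, -2.1, 9.3, 0, 0, 22, -3.6, 9, 0, 0, 22, -4.8, 8, 0, 0, 22, 0, 0, 0, 0, 22, 1.2, -2.1, 0, 0, 22, 1.2, -2.1, 0, 0, 22, 1.2, -2.1, 0, 0, 22, 1, -2.2, 0, 0],
)

```text
time: 31.15
tool_pos: [0.488, 0.0709, 0.0972]
tool_rot: [3.141, 0.0, 2.631]
contact_force: [1.0, 4.4, -0.8]
opening: 0.0222
```

Emit:
jog_arm(
  rows=[22, 1, -2.2, 0, 0, 22, 1, -2.2, 0, 0],
)

```text
time: 31.35
tool_pos: [0.4838, 0.0682, 0.0971]
tool_rot: [3.141, -0.001, 2.632]
contact_force: [0.2, 5.2, 1.1]
opening: 0.0221
```

Emit:
jog_arm(
  rows=[22, 0.8, -2.3, 0, 0, 22, 0.8, -2.3, 0, 0],
)

```text
time: 31.55
tool_pos: [0.4798, 0.0652, 0.0971]
tool_rot: [3.141, -0.001, 2.632]
contact_force: [-0.2, 7.4, 2.6]
opening: 0.022
```

Emit:
jog_arm(
  rows=[22, 0.7, -2.3, 0, 0, 22, 0.5, -2.3, 0, 0],
)

```text
time: 31.75
tool_pos: [0.4764, 0.0617, 0.0971]
tool_rot: [3.141, -0.001, 2.632]
contact_force: [0.1, 6.7, 1.4]
opening: 0.0225
```

Emit:
jog_arm(
  rows=[22, 0.4, -2.4, 0, 0, 22, 0.4, -2.4, 0, 0],
)

```text
time: 31.95
tool_pos: [0.4734, 0.0578, 0.097]
tool_rot: [3.141, -0.001, 2.632]
contact_force: [-0.6, 5.3, 1.3]
opening: 0.0221
```

Emit:
jog_arm(
  rows=[22, 0.2, -2.4, 0, 0, 22, 0.2, -2.4, 0, 0],
)

```text
time: 32.15
tool_pos: [0.4707, 0.0537, 0.097]
tool_rot: [3.142, -0.001, 2.632]
contact_force: [-0.2, 4.5, 1.0]
opening: 0.0221
```

Emit:
jog_arm(
  rows=[22, 0, -2.4, 0, 0, 22, 0, -2.4, 0, 0],
)

```text
time: 32.35
tool_pos: [0.4688, 0.0493, 0.097]
tool_rot: [3.142, -0.001, 2.632]
contact_force: [-0.3, 4.7, 0.8]
opening: 0.0224
```

Emit:
jog_arm(
  rows=[22, -0.2, -2.4, 0, 0, 22, -0.2, -2.4, 0, 0],
)

```text
time: 32.55
tool_pos: [0.467, 0.0447, 0.097]
tool_rot: [3.142, -0.0, 2.632]
contact_force: [0.1, 3.9, 0.9]
opening: 0.0221
```

There's no resistance rise on the slow sweep either, because the pads partly slip on the nut. I'll pinch nearer the rim with more grip for a cleaner ~0.9 rad.

Emit:
jog_arm(
  rows=[22, 0.5, 9.6, 0, 0, 22, -1, 9.5, 0, 0, 22, -2.4, 9.3, 0, 0, 22, -3.9, 8.8, 0, 0, 22, -4.9, 7.7, 0, 0, 22, 0, 0, 0, 0, 30, 0, 0, 0, 0, 30, 0, 0, -40, 0, 30, 0, 0, -45, 0, 36, 0, 0, 0, -7.3, 36, 0, 0, 0, -7.3, 36, 0, 0, 0, -7.3, 36, 0, 0, 0, -7.3],
)

```text
time: 33.85
tool_pos: [0.4995, 0.0782, 0.1824]
tool_rot: [3.141, 0.001, -3.137]
contact_force: [-0.3, -0.1, -0.0]
opening: 0.0363
```

Emit:
jog_arm(
  rows=[36, -1.8, -40.5, 0, 0, 36, -1.8, -40.5, 0, 0, 36, -1.8, -40.5, 0, 0, 36, -1.8, -40.5, 0, 0, 36, -1.8, -40.5, 0, 0, 36, -1.8, -40.5, 0, 0, 36, -1.8, -40.5, 0, 0, 36, 0, 0, 36, 0, 36, 0, 0, 36, 0, 36, 0, 0, 35, 0, 36, 0, 0, 0, 0, 5, 0, 0, 0, 0, 5, 0, 0, 0, 0, 5, 0, 0, 0, 0, 5, 0, 0, 0, 0],
  grip_force=50,
)

```text
time: 35.35
tool_pos: [0.513, -0.2058, 0.0768]
tool_rot: [-3.139, 0.003, -3.141]
contact_force: [-0.1, -1.1, 4.7]
opening: 0.0135
```

Emit:
jog_arm(
  rows=[5, -4.9, 0, -2.3, 0, 5, -5.2, 0, -1.4, 0, 5, -5.4, 0, -0.5, 0, 5, -5.4, 0, 0.5, 0, 5, -5.2, 0, 1.4, 0, 5, -4.9, 0, 2.3, 0, 5, -2.3, 0, 1.4, 0, 5, 0, 0, 0, 0, 5, 0, 0, 0, 0],
)

```text
time: 36.25
tool_pos: [0.5411, -0.2058, 0.0749]
tool_rot: [-3.141, -0.008, -3.141]
contact_force: [-17.3, -4.5, 15.5]
opening: 0.0136
```

Emit:
jog_arm(
  rows=[36, 0, 0, 0, 0, 36, 0, 0, 0, 0, 36, 0, 0, -30, 0, 36, 0, 0, -40, 0, 36, 0, 0, -36, 0, 36, 6.4, 40.5, 0, 0, 36, 6.4, 40.5, 0, 0, 36, 6.4, 40.5, 0, 0, 36, 6.4, 40.5, 0, 0, 36, 6.4, 40.5, 0, 0, 36, 6.4, 40.5, 0, 0, 36, 6.4, 40.5, 0, 0, 36, 0, 0, 0, 7.3, 36, 0, 0, 0, 7.3, 30, 0, 0, 0, 7.3, 30, 0, 0, 0, 7.3, 30, 0, 0, 0, 0],
)

```text
time: 37.95
tool_pos: [0.5006, 0.0788, 0.1798]
tool_rot: [3.141, 0.0, 2.631]
contact_force: [0.9, -0.0, 0.1]
opening: 0.0304
```

Emit:
jog_arm(
  rows=[30, 0, 0, 42, 0, 30, 0, 0, 43, 0, 22, 0, 0, 0, 0, 22, 0, 0, 0, 0, 22, 2.9, -3.8, 0, 0, 22, 2.6, -4, 0, 0, 22, 2.3, -4.2, 0, 0, 22, 1, -2.2, 0, 0, 22, 1, -2.2, 0, 0],
  grip_force=25,
)

```text
time: 38.85
tool_pos: [0.4842, 0.0691, 0.0956]
tool_rot: [3.14, 0.002, 2.632]
contact_force: [1.1, 5.3, 2.6]
opening: 0.0221
```

Emit:
jog_arm(
  rows=[22, 0.8, -2.3, 0, 0, 22, 0.8, -2.3, 0, 0],
)

```text
time: 39.05
tool_pos: [0.4801, 0.0656, 0.0948]
tool_rot: [3.141, 0.0, 2.632]
contact_force: [0.6, 4.2, 3.1]
opening: 0.0221
```

Emit:
jog_arm(
  rows=[22, 0.7, -2.3, 0, 0, 22, 0.5, -2.3, 0, 0],
)

```text
time: 39.25
tool_pos: [0.4765, 0.0621, 0.0945]
tool_rot: [-3.141, -0.001, 2.632]
contact_force: [0.3, 3.9, 2.2]
opening: 0.0219
```

Emit:
jog_arm(
  rows=[22, 0.4, -2.4, 0, 0, 22, 0.4, -2.4, 0, 0],
)

```text
time: 39.45
tool_pos: [0.4733, 0.0583, 0.0943]
tool_rot: [-3.141, -0.001, 2.632]
contact_force: [-0.7, 5.3, 1.2]
opening: 0.0221
```

Emit:
jog_arm(
  rows=[22, 0.2, -2.4, 0, 0, 22, 0.2, -2.4, 0, 0],
)

```text
time: 39.65
tool_pos: [0.4706, 0.0543, 0.0943]
tool_rot: [-3.141, -0.001, 2.632]
contact_force: [-1.4, 5.6, 0.1]
opening: 0.0221
```

Emit:
jog_arm(
  rows=[22, 0, 0, 0, 0, 22, 0, 0, 0, 0],
)

```text
time: 39.85
tool_pos: [0.4712, 0.0538, 0.0945]
tool_rot: [-3.141, 0.0, 2.632]
contact_force: [-0.2, -0.1, 0.9]
opening: 0.0223
```

Emit:
jog_arm(
  rows=[22, 0, -2.4, 0, 0, 22, 0, -2.4, 0, 0],
)

```text
time: 40.05
tool_pos: [0.4689, 0.0502, 0.0945]
tool_rot: [3.141, -0.0, 2.632]
contact_force: [0.4, 3.7, -0.6]
opening: 0.0218
```

Emit:
jog_arm(
  rows=[22, -0.2, -2.4, 0, 0, 22, -0.2, -2.4, 0, 0],
)

```text
time: 40.25
tool_pos: [0.4664, 0.0458, 0.0946]
tool_rot: [-3.142, -0.001, 2.632]
contact_force: [-0.6, 4.5, 0.4]
opening: 0.0219
```

Emit:
jog_arm(
  rows=[22, -0.4, -2.4, 0, 0, 22, -0.4, -2.4, 0, 0],
)

```text
time: 40.45
tool_pos: [0.465, 0.0411, 0.0946]
tool_rot: [3.142, -0.0, 2.632]
contact_force: [-1.3, 4.2, 1.6]
opening: 0.022
```

Emit:
jog_arm(
  rows=[22, 0, 0, 0, 0, 22, 0, 0, 0, 0],
)

```text
time: 40.65
tool_pos: [0.4655, 0.0406, 0.0947]
tool_rot: [-3.141, 0.001, 2.632]
contact_force: [-0.2, -0.9, -0.7]
opening: 0.0217
```

Still free. Before more turns I'll check the nut's real effect by comparing the jaw gap in a picture from the same pose as w2.

Emit:
jog_arm(
  rows=[22, 1.1, 9.5, 0, 0, 22, -0.2, 9.6, 0, 0, 22, -1.6, 9.4, 0, 0, 22, -3, 9.1, 0, 0, 22, -4.3, 8.6, 0, 0, 22, -5, 7.5, 0, 0, 22, 0, 0, 0, 0, 30, 0, 0, 0, 0, 30, 0, 0, -45, 0, 36, 0, 0, -40, -7.3, 36, 0, 0, 0, -7.3, 36, 0, 0, 0, -7.3, 36, 0, 0, 0, -7.3, 36, -10, -28, -27, 0, 36, -10, -28, -27, 0, 36, -10, -28, -27, 0, 36, -10, -28, -27, 0, 36, -10, -28, -27, 0, 36, 0, 0, 0, 0, 36, 0, 0, 0, 0],
)

```text
time: 42.65
tool_pos: [0.5527, -0.0587, 0.3145]
tool_rot: [3.141, 0.001, 3.14]
contact_force: [-0.4, 0.8, -0.3]
opening: 0.0363
```

```bash
python3 - <<'E'
from h import *
p,d,X=wrist('w6'); q=np.load('w2.npz')['p']
f=lambda im: cv2.resize(im[90:200,130:390],None,fx=2.7,fy=2.7,interpolation=cv2.INTER_CUBIC)
cv2.imwrite('pics/cmp.png',np.vstack([f(q),f(p)])[...,::-1])
E
```

```text
42.65 [ 0.55265719 -0.05868269  0.31448413] [3.14116672e+00 6.22943362e-04 3.13991858e+00] cam [ 0.4829419  -0.05908407  0.47207439] look [ 2.58537124e-01 -7.50332889e-04 -9.66001031e-01]
```

View pics/cmp.png

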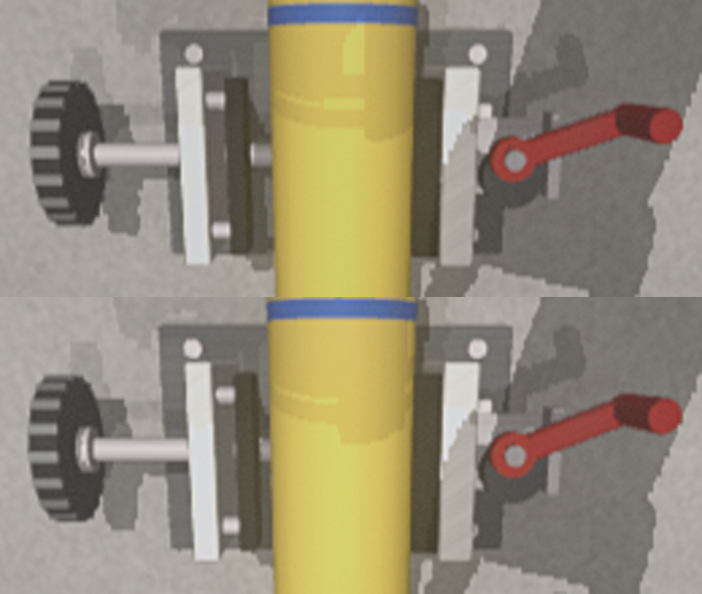

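The picture pair shows the jaw top edge moved from about column 189 to 199, roughly 4.8 mm or 2.2 rad, and a gap of about 6.5 mm remains. The nut turned less than the tool did. I'll quantify it at sub-pixel level.

```bash
cat >> h.py <<'E'
def edges(tag):
    # sub-pixel edges along rows 125..165 (holder mid rows): white jaw left/right, pad right, tube left (columns), converted to y at z
    z=np.load(tag+".npz"); p,d,T=z["p"].astype(float),z["d"],z["T"]; c=camera_info("wrist"); X=cloud("wrist",d,T)
    def y_at(u,v,zz):
        r=T[:3,:3]@np.array([(u-c["cx"])/c["fx"],-(v-c["cy"])/c["fy"],-1]); s=(zz-T[2,3])/r[2]; return (T[:3,3]+s*r)[1]*1e3
    out=[]
    for v in range(122,180,4):
        g=p[v-1:v+2].mean(0); dif=g[:,0]-g[:,2]; lum=g.mean(1)
        t=np.where(dif[225:260]>50)[0][0]+225              # tube left
        gr=np.diff(lum[190:225]); up=190+np.argmax(gr); dn=190+np.argmin(gr)
        zz=X[v,(up+dn)//2+1,2]
        out.append([v,up,dn,t,y_at(up+1,v,.12),y_at(dn+1,v,.12),y_at(t,v,.115),zz*1e3])
    o=np.array(out); print(tag); print(o.round(1)[::3]); print("median",np.median(o,0).round(2))
E
python3 - <<'E'
from h import *
edges('w2');edges('w6')
for t in ('w2','w6'):
    p=np.load(t+'.npz')['p'].astype(int); print(p[150,196:236].mean(1).round().astype(int).tolist())
E
```

```text
w2
[[ 122.   194.   204.   230.  -134.9 -123.   -93.9  120.7]
 [ 134.   195.   204.   230.  -134.5 -123.7  -94.3  121.2]
 [ 146.   222.   205.   231.  -102.7 -123.2  -93.4  120.7]
 [ 158.   196.   206.   231.  -135.  -122.7  -93.9  118.3]
 [ 170.   197.   206.   231.  -134.6 -123.4  -94.3  118.3]]
median [ 150.    196.    205.    231.   -134.67 -123.21  -93.99  120.11]
w6
[[ 122.   198.   207.   230.  -129.5 -118.9  -93.4  119.3]
 [ 134.   198.   208.   230.  -130.3 -118.4  -93.8  120.3]
 [ 146.   215.   208.   230.  -110.6 -119.   -94.2   96.6]
 [ 158.   200.   209.   230.  -129.5 -118.5  -94.6  120.3]
 [ 170.   200.   209.   231.  -130.3 -119.2  -93.8  120.1]]
median [ 150.    199.    209.    230.   -129.79 -118.49  -93.9   119.34]
[130, 206, 213, 210, 209, 209, 210, 210, 213, 208, 125, 92, 97, 95, 97, 97, 97, 99, 81, 72, 72, 71, 72, 72, 66, 59, 69, 137, 127, 121, 124, 124, 123, 123, 116, 119, 130, 139, 145, 150]
[134, 133, 128, 137, 207, 218, 217, 215, 217, 215, 216, 218, 219, 173, 111, 100, 103, 102, 101, 102, 101, 88, 81, 78, 78, 80, 77, 78, 68, 68, 100, 116, 114, 115, 117, 131, 143, 147, 154, 156]
```

Emit:
jog_arm(
  rows=[36, 11.2, -36.7, 0, 0, 36, 11.2, -36.7, 0, 0, 36, 11.2, -36.7, 0, 0, 36, 11.2, -36.7, 10, 0, 36, 0, 0, 46.4, 0, 36, 0, 0, 46.4, 0, 36, 0, 0, 46.4, 0, 36, 0, 0, 46.4, 0, 36, 0, 0, 46.4, 0, 36, 0, 0, 0, 0, 5, 0, 0, 0, 0, 5, 0, 0, 0, 0, 5, 0, 0, 0, 0, 5, 0, 0, 0, 0],
  grip_force=60,
)

```text
time: 44.1
tool_pos: [0.5092, -0.2058, 0.0749]
tool_rot: [-3.139, 0.004, 3.142]
contact_force: [0.4, -0.6, 5.4]
opening: 0.0131
```

Emit:
jog_arm(
  rows=[5, -4.5, 0, -3, 0, 5, -5, 0, -2.1, 0, 5, -5.3, 0, -1.2, 0, 5, -5.4, 0, -0.3, 0, 5, -5.3, 0, 0.7, 0, 5, -5.2, 0, 1.6, 0, 5, -4.8, 0, 2.4, 0, 5, -4.3, 0, 3.3, 0, 5, -1.2, 0, 1.1, 0, 5, 0, 0, 0, 0],
)

```text
time: 45.1
tool_pos: [0.5449, -0.2059, 0.0722]
tool_rot: [-3.141, -0.008, -3.141]
contact_force: [-19.0, -3.5, 20.0]
opening: 0.0133
```

Emit:
jog_arm(
  rows=[36, 0, 0, 0, 0, 36, 0, 0, 0, 0, 36, 0, 0, -46, 0, 36, 0, 0, -48, 0, 36, 0, 0, -48, 0, 36, 0, 0, -49, 0, 36, 0, 0, -49, 0, 36, -1, 36.6, 0, 0, 36, -1, 36.6, 0, 0, 36, -1, 36.6, 0, 0, 36, -1, 36.6, 0, 0, 36, 0, 0, 0, 0, 36, 0, 0, 0, 0],
)

```text
time: 46.4
tool_pos: [0.5532, -0.0579, 0.3104]
tool_rot: [-3.141, 0.001, -3.14]
contact_force: [-0.6, -0.6, 0.2]
opening: 0.0358
```

```bash
python3 - <<'E'
from h import *
wrist('w7'); edges('w7')
p=np.load('w7.npz')['p'].astype(int); print(p[150,196:236].mean(1).round().astype(int).tolist())
f=lambda im: cv2.resize(im[90:200,130:390],None,fx=2.7,fy=2.7,interpolation=cv2.INTER_CUBIC)
cv2.imwrite('pics/cmp2.png',f(p.astype(np.uint8))[...,::-1])
E
```

```text
46.4 [ 0.55316586 -0.05790867  0.31035639] [-3.14133169e+00  6.36283923e-04 -3.13950017e+00] cam [ 0.4834492  -0.05846343  0.46794621] look [ 2.58551090e-01 -4.40923284e-04 -9.65997484e-01]
w7
[[ 122.   198.   208.   229.  -128.3 -116.6  -93.8  120. ]
 [ 134.   199.   208.   229.  -127.8 -117.2  -94.1  119.3]
 [ 146.   215.   209.   230.  -109.5 -116.6  -93.3   89.5]
 [ 158.   200.   209.   230.  -128.1 -117.2  -93.6  120. ]
 [ 170.   200.   210.   230.  -128.8 -116.6  -94.   119.5]]
median [ 150.    199.    209.    230.   -128.31 -117.02  -93.89  119.51]
[125, 125, 121, 127, 185, 218, 218, 216, 216, 216, 217, 218, 221, 198, 121, 99, 102, 103, 104, 102, 102, 113, 83, 77, 77, 78, 79, 78, 69, 69, 87, 108, 112, 112, 129, 142, 148, 152, 156, 160]
```

View pics/cmp2.png

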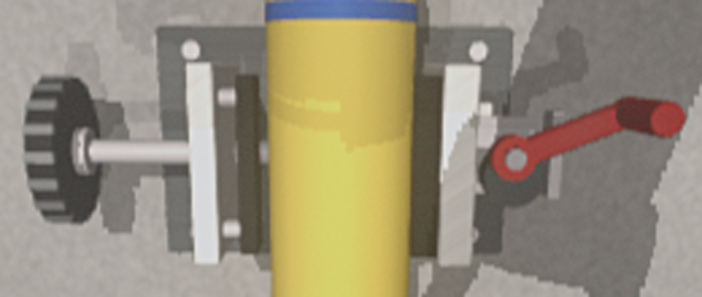

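The jaw advanced 1.5 mm more, 6.2 mm in total or about 2.85 rad, and a small gap is still visible at columns 260 to 271. I'll add one more ~0.55 rad real, then test the lever.

Emit:
jog_arm(
  rows=[36, 10.4, -36.9, 0, 0, 36, 10.4, -36.9, 0, 0, 36, 10.4, -36.9, 0, 0, 36, 10.4, -36.9, 10, 0, 36, 0, 0, 45, 0, 36, 0, 0, 45, 0, 36, 0, 0, 45, 0, 36, 0, 0, 45, 0, 36, 0, 0, 45, 0, 36, 0, 0, 0, 0, 5, 0, 0, 0, 0, 5, 0, 0, 0, 0, 5, 0, 0, 0, 0, 5, 0, 0, 0, 0],
)

```text
time: 47.85
tool_pos: [0.5127, -0.2059, 0.0775]
tool_rot: [-3.141, 0.004, 3.141]
contact_force: [-0.2, 4.1, 5.2]
opening: 0.0133
```

Emit:
jog_arm(
  rows=[5, -4.9, 0, -2.3, 0, 5, -5.2, 0, -1.4, 0, 5, -5.4, 0, -0.5, 0, 5, -5.4, 0, 0.5, 0, 5, -5.2, 0, 1.4, 0, 5, -4.9, 0, 2.3, 0, 5, -2.3, 0, 1.4, 0, 5, 0, 0, 0, 0, 5, 0, 0, 0, 0],
)

```text
time: 48.75
tool_pos: [0.5402, -0.206, 0.0759]
tool_rot: [3.141, -0.009, -3.141]
contact_force: [-19.8, 0.9, 18.8]
opening: 0.0135
```

Emit:
jog_arm(
  rows=[36, 0, 0, 0, 0, 36, 0, 0, 0, 0, 36, 0, 0, -30, 0, 36, 0, 0, -40, 0, 36, 0, 0, -36, 0, 36, 6.4, 40.5, 0, 0, 36, 6.4, 40.5, 0, 0, 36, 6.4, 40.5, 0, 0, 36, 6.4, 40.5, 0, 0, 36, 6.4, 40.5, 0, 0, 36, 6.4, 40.5, 0, 0, 36, 6.4, 40.5, 0, 0, 36, 0, 0, 0, 7.3, 36, 0, 0, 0, 7.3, 30, 0, 0, 0, 7.3, 30, 0, 0, 0, 7.3, 30, 0, 0, 0, 0],
)

```text
time: 50.45
tool_pos: [0.5004, 0.0775, 0.1803]
tool_rot: [3.141, 0.001, 2.631]
contact_force: [-0.0, -0.2, -0.2]
opening: 0.03
```

Emit:
jog_arm(
  rows=[30, 0, 0, 42, 0, 30, 0, 0, 43, 0, 22, 0, 0, 0, 0, 22, 0, 0, 0, 0, 22, 2.9, -3.8, 0, 0, 22, 2.6, -4, 0, 0, 22, 2.3, -4.2, 0, 0, 22, 1, -2.2, 0, 0, 22, 1, -2.2, 0, 0],
  grip_force=25,
)

```text
time: 51.35
tool_pos: [0.4837, 0.0681, 0.0962]
tool_rot: [3.14, 0.002, 2.632]
contact_force: [0.5, 5.5, 2.7]
opening: 0.0221
```

Emit:
jog_arm(
  rows=[22, 0.8, -2.3, 0, 0, 22, 0.8, -2.3, 0, 0],
)

```text
time: 51.55
tool_pos: [0.4799, 0.0648, 0.096]
tool_rot: [3.14, 0.001, 2.632]
contact_force: [0.9, 5.2, 2.6]
opening: 0.0221
```

Emit:
jog_arm(
  rows=[22, 0.7, -2.3, 0, 0, 22, 0.5, -2.3, 0, 0],
)

```text
time: 51.75
tool_pos: [0.4765, 0.0614, 0.0959]
tool_rot: [3.14, 0.001, 2.632]
contact_force: [-0.5, 5.6, 2.9]
opening: 0.022
```

Emit:
jog_arm(
  rows=[22, 0.4, -2.4, 0, 0, 22, 0.4, -2.4, 0, 0],
)

```text
time: 51.95
tool_pos: [0.4734, 0.0579, 0.0958]
tool_rot: [3.14, 0.001, 2.632]
contact_force: [0.0, 8.3, 1.7]
opening: 0.0221
```

Emit:
jog_arm(
  rows=[22, 0.2, -2.4, 0, 0, 22, 0.2, -2.4, 0, 0],
)

```text
time: 52.15
tool_pos: [0.4707, 0.0546, 0.0959]
tool_rot: [3.139, 0.0, 2.632]
contact_force: [-0.4, 12.3, 2.1]
opening: 0.0218
```

Emit:
jog_arm(
  rows=[22, 0, -2.4, 0, 0, 22, 0, -2.4, 0, 0],
)

```text
time: 52.35
tool_pos: [0.4682, 0.051, 0.0959]
tool_rot: [3.138, -0.0, 2.632]
contact_force: [0.1, 14.9, 2.8]
opening: 0.0221
```

Emit:
jog_arm(
  rows=[22, 0, 0, 0, 0, 22, 0, 0, 0, 0],
)

```text
time: 52.55
tool_pos: [0.468, 0.0508, 0.0958]
tool_rot: [3.139, -0.001, 2.632]
contact_force: [-0.4, 12.3, 3.7]
opening: 0.022
```

Clear resistance starts at tool angle ~1.0, but it is stiffer than expected, at 11 N standing. I'll check the scene camera for unwanted contact before pushing further.

```bash
python3 - <<'E'
from h import *
p,d=read_camera("scene"); np.savez("s2.npz",p=p,d=d)
cv2.imwrite('pics/s2.png',cv2.resize(p[130:260,160:320],None,fx=4.5,fy=4.5,interpolation=cv2.INTER_CUBIC)[...,::-1])
o=observe(); print(o["contact_force"],o["torque"],o["joint_efforts"])
E
```

```text
[-1.69275867 12.58694454  2.75593888] [2.04068553 0.16869343 0.11730109] [ -6.10352084 -38.85859609 -18.55586708  -2.86494836  -0.40222929
   0.1417978 ]
```

View pics/s2.png

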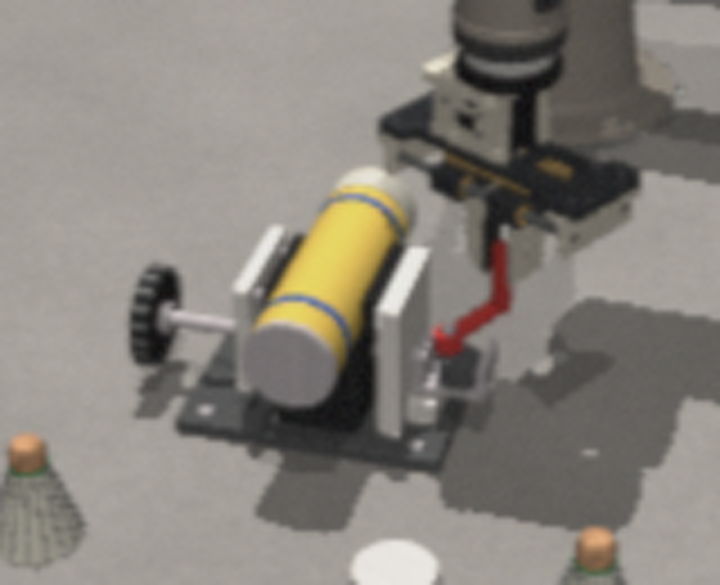

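Emit:
jog_arm(
  rows=[22, 0, 2.4, 0, 0, 22, 0, 0, 0, 0],
)

```text
time: 52.8
tool_pos: [0.4696, 0.0514, 0.0956]
tool_rot: [3.141, 0.001, 2.632]
contact_force: [0.3, 4.6, 2.1]
opening: 0.0223
```

Emit:
jog_arm(
  rows=[22, 0, 2.4, 0, 0, 22, 0, 0, 0, 0],
)

```text
time: 53.0
tool_pos: [0.4708, 0.0529, 0.095]
tool_rot: [-3.141, 0.001, 2.632]
contact_force: [0.7, -0.8, -0.7]
opening: 0.022
```

Emit:
jog_arm(
  rows=[22, -0.2, 2.4, 0, 0, 22, 0, 0, 0, 0],
)

```text
time: 53.2
tool_pos: [0.4721, 0.0552, 0.0947]
tool_rot: [-3.142, 0.0, 2.632]
contact_force: [0.5, 0.3, 0.9]
opening: 0.022
```

The resistance is hysteretic and relaxes fully after backing off about 2.7 mm, so the jaw load is still small. Onset at ~0.95 rad is in the good band, so I'm continuing to swing while watching the force.

Emit:
jog_arm(
  rows=[22, -1.2, -3.2, 0, 0, 22, -1.1, -3.1, 0, 0, 22, 0, 0, 0, 0],
)

```text
time: 53.5
tool_pos: [0.4707, 0.0495, 0.0947]
tool_rot: [3.14, -0.001, 2.631]
contact_force: [-0.1, 7.5, -0.3]
opening: 0.022
```

Emit:
jog_arm(
  rows=[22, -0.4, -3, 0, 0, 22, -0.4, -3, 0, 0, 22, -0.3, -3, 0, 0],
)

```text
time: 53.8
tool_pos: [0.4671, 0.0429, 0.0947]
tool_rot: [3.137, -0.003, 2.631]
contact_force: [0.2, 18.4, 1.1]
opening: 0.0219
```

Emit:
jog_arm(
  rows=[22, -0.8, -2.9, 0, 0, 22, -0.8, -2.9, 0, 0, 22, -0.7, -2.9, 0, 0],
)

```text
time: 54.1
tool_pos: [0.4638, 0.0349, 0.0946]
tool_rot: [3.138, -0.005, 2.631]
contact_force: [-3.1, 20.7, 4.5]
opening: 0.0222
```

Emit:
jog_arm(
  rows=[22, -1.2, -2.8, 0, 0, 22, -1.2, -2.8, 0, 0, 22, -1.2, -2.8, 0, 0],
)

```text
time: 54.4
tool_pos: [0.4628, 0.0258, 0.0946]
tool_rot: [3.138, -0.005, 2.631]
contact_force: [-2.1, 19.1, 4.0]
opening: 0.0221
```

Emit:
jog_arm(
  rows=[22, -1.4, -2.2, 0, 0, 22, -1.4, -2.2, 0, 0, 22, -1.4, -2.2, 0, 0],
)

```text
time: 54.7
tool_pos: [0.4635, 0.0175, 0.0946]
tool_rot: [3.138, -0.005, 2.631]
contact_force: [-2.5, 16.1, 4.2]
opening: 0.0217
```

Emit:
jog_arm(
  rows=[22, -1.2, -1.7, 0, 0, 22, -1.2, -1.7, 0, 0, 22, 0, 0, 0, 0],
)

```text
time: 55.0
tool_pos: [0.4634, 0.0162, 0.0945]
tool_rot: [3.134, -0.008, 2.63]
contact_force: [-1.9, 33.4, 5.8]
opening: 0.022
```

The stop has been reached: force fell from about 20 N to 16 N, then rose hard. Backing off, opening and raising.

Emit:
jog_arm(
  rows=[22, 1.8, 3.4, 0, 0, 22, 1.8, 3.2, 0, 0, 30, 0, 0, 0, 0, 30, 0, 0, 0, 0, 30, 0, 0, -40, 0, 30, 0, 0, -45, 0, 30, 0, 0, -40, 0, 30, 0, 30, -20, 0, 30, 0, 0, 0, 0, 30, 0, 0, 0, 0],
)

```text
time: 56.0
tool_pos: [0.4797, 0.0439, 0.2394]
tool_rot: [-3.141, 0.0, 2.632]
contact_force: [0.0, 0.5, -0.7]
opening: 0.0299
```

```bash
python3 - <<'E'
from h import *
o=observe(); print(o["contact_force"])
p,d=read_camera("top"); s,ds=read_camera("scene"); 
X=cloud("scene",ds); hsv=cv2.cvtColor(s,cv2.COLOR_RGB2HSV)
r=(ds>0)&(abs(X[...,0]-.5)<.15)&(abs(X[...,1]-.05)<.1)&(X[...,2]>.03)&(X[...,2]<.16)&((hsv[...,0]<8)|(hsv[...,0]>172))&(hsv[...,1]>130)&(hsv[...,2]>60)
R=X[r]; t=R[R[:,2]>R[:,2].max()-.02]; print("tab",t.mean(0),len(t))
f=lambda im,a,b,c,e:cv2.resize(im[a:b,c:e],(380,380),interpolation=cv2.INTER_CUBIC)
cv2.imwrite('pics/fin.png',np.hstack([f(p,150,270,210,330),f(s,130,270,165,305)])[...,::-1])
E
```

```text
[ 0.04169943  0.45146167 -0.72448589]
tab [0.47734935 0.0200565  0.11292602] 20
```

View pics/fin.png

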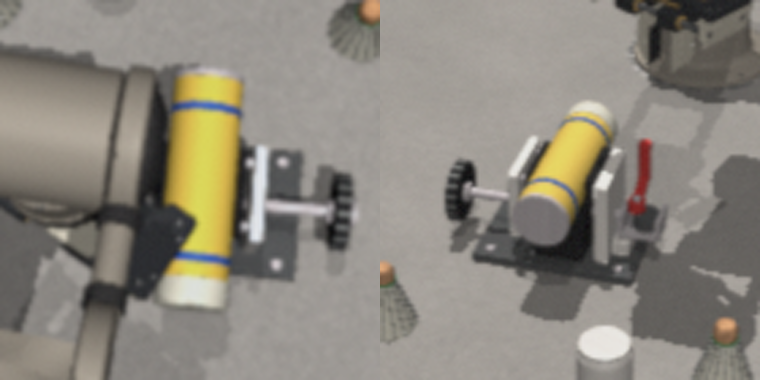

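The lever is home, with the tab at about -x of the pivot in the right panel at (645,150). I'll take one more look from the w2 pose to read the pad compression.

Emit:
jog_arm(
  rows=[30, -28.4, -13.4, -19, 0, 30, -28.4, -13.4, -19, 0, 30, -28.4, -13.4, -19, 0, 30, -28.4, -13.5, -18, 0, 30, 0, 0, 0, -7.3, 30, 0, 0, 0, -7.3, 30, 0, 0, 0, -7.3, 30, 0, 0, 0, -7.3, 30, 0, 0, 0, 0, 30, 0, 0, 0, 0],
)

```text
time: 57.1
tool_pos: [0.5524, -0.0586, 0.3138]
tool_rot: [3.141, -0.002, 3.137]
contact_force: [0.5, 1.1, 0.1]
opening: 0.0298
```

```bash
python3 - <<'E'
from h import *
p,d,X=wrist('w8'); edges('w8')
for v in (130,150,170): 
  for t in ('w2','w6','w7','w8'): print(v,t,np.load(t+'.npz')['p'].astype(int)[v-2:v+3,196:240].mean((0,2)).round().astype(int).tolist())
hsv=cv2.cvtColor(p,cv2.COLOR_RGB2HSV)
r=(d>0)&(X[...,2]<.16)&((hsv[...,0]<8)|(hsv[...,0]>172))&(hsv[...,1]>130)&(hsv[...,2]>50)
R=X[r]; t=R[R[:,2]>.119]; print("tab",t.mean(0))
f=lambda im: cv2.resize(im[90:200,130:390],None,fx=2.7,fy=2.7,interpolation=cv2.INTER_CUBIC)
cv2.imwrite('pics/cmp3.png',f(p)[...,::-1])
E
```

```text
57.1 [ 0.55241311 -0.05857246  0.31376476] [ 3.14117847e+00 -1.82170607e-03  3.13745729e+00] cam [ 0.48308395 -0.0588032   0.47152466] look [ 0.25617368 -0.00138788 -0.96662977]
w8
[[ 122.   205.   214.   229.  -120.9 -110.3  -94.3  119.5]
 [ 134.   205.   215.   230.  -121.6 -109.7  -93.5  121.4]
 [ 146.   206.   215.   230.  -121.1 -110.3  -93.9  120.4]
 [ 158.   206.   215.   230.  -121.9 -110.9  -94.4  120.6]
 [ 170.   207.   216.   231.  -121.4 -110.3  -93.6  120. ]]
median [ 150.    206.    215.    230.   -121.62 -110.32  -93.8   119.99]
130 w2 [199, 207, 205, 205, 206, 205, 207, 210, 188, 114, 101, 121, 122, 122, 122, 127, 129, 88, 67, 68, 68, 69, 69, 69, 61, 60, 69, 75, 89, 104, 108, 107, 106, 106, 109, 121, 130, 133, 137, 140, 144, 147, 148, 151]
130 w6 [110, 106, 118, 199, 214, 212, 211, 211, 212, 213, 214, 207, 171, 107, 99, 114, 117, 117, 116, 118, 108, 77, 72, 74, 74, 74, 74, 67, 66, 69, 80, 100, 110, 110, 122, 132, 139, 142, 144, 148, 150, 153, 156, 156]
130 w7 [110, 106, 110, 171, 212, 212, 211, 211, 212, 213, 214, 216, 191, 114, 97, 108, 113, 113, 112, 113, 114, 86, 7
[... 1390 characters left out ...]
, 160, 162]
170 w6 [113, 114, 113, 109, 121, 203, 219, 217, 216, 216, 216, 216, 219, 215, 146, 101, 107, 121, 123, 122, 125, 124, 94, 77, 78, 78, 79, 81, 75, 69, 71, 90, 90, 89, 90, 127, 140, 147, 152, 156, 160, 164, 166, 169]
170 w7 [113, 113, 114, 109, 121, 198, 219, 217, 216, 216, 216, 217, 218, 218, 171, 109, 104, 115, 121, 122, 123, 123, 96, 80, 78, 79, 79, 80, 80, 71, 69, 90, 90, 92, 125, 138, 147, 151, 155, 160, 164, 166, 168, 169]
170 w8 [113, 113, 113, 113, 113, 113, 112, 113, 112, 112, 107, 132, 216, 219, 217, 216, 216, 216, 217, 220, 204, 121, 98, 107, 108, 110, 111, 94, 80, 78, 79, 79, 78, 77, 83, 129, 142, 149, 152, 156, 160, 165, 167, 168]
tab [0.4688571  0.01769014 0.1245643 ]
```

View pics/cmp3.png

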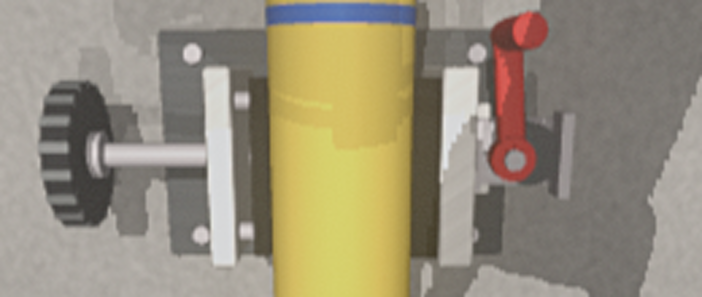

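```bash
python3 -c "
from cell import *
o=observe();print(o['time'],o['contact_force'],o['opening']);print(hand_in())"
```

```text
57.15 [-0.15341443  0.30221592  0.60218187] 0.02968984586318636
the job is handed in; nothing more can be done
None
```

I tightened the nut, swung the lever to its stop and let go. The job was handed in at 57.2 s, with the arm clear and nothing touching the holder. I believe the tube is held within the 30 to 75 N band, but my estimates only partly agree and the low end is close.

**Nut:** I turned it in six strokes with the lever open. The fingers slipped on it: the wrist pictures showed about 55 % of the tool's motion reaching the jaw, measured over the first five strokes. Four lever tests found it still too free before the fifth test met resistance.

**Lever:** Resistance began at about 0.9 to 0.95 rad, inside the good range. The tab then needed up to about 20 N, falling to about 16 N just before the stop. After I let go, the tab was seen at about 1.67 rad, so it stayed home.

**Checks that disagreed:**
- **Tab force:** the 20 N reading is well above the expected 3 to 7 N. My free-moving readings were already about 4 N instead of under 2.5 N, so I think pad friction inflated them. I could not confirm that.
- **Grip:** working from where resistance began gives about 43 to 54 N. The pad squeeze seen in the last picture gives about 33 N, give or take 7 N. Nothing measured the grip directly.
- **Bystanders:** I never went near them, but I did not measure their positions again.

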